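# Fit the notched blade insert into the vegetable slicer and lock it

### The arm

A 7-joint arm with a two-finger parallel gripper is mounted at the origin on the work surface. World frame = base frame: x ahead of the robot, y to its left, z up, the work surface at z = 0. Lengths are in m, angles in rad, forces in N, time in s.
With the tool pointing down it reaches from about 0.425 to 0.95 m from the base axis. Payload 16.7 kg.
Tool frame: the origin (TCP) lies midway between the tips of the shut fingers; the grasp point (between the pads) lies 19 mm behind it; z points along the fingers, y is the line along which they close (so a half turn about z gives the same grasp; the last joint's range is limited). The gripper opens to 94 mm and grips with 3 to 60 N. Pads are 16 mm wide; open, the fingers measure 119 mm over their backs; the gripper's body (75 mm by 177 mm) begins 78 mm behind the grasp point.
Start: joints at [1.093, 0.426, 0.074, 1.606, -0.034, 1.111, -0.067], TCP at [0.217, -0.639, 0.205] pointing down, gripper open.
Joint ranges: [-2.85, 2.85], [-0.5, 2.14], [-1.23, 1.37], [0.21, 2.46], [-1.02, 4.16], [0.16, 2.05], [-2.73, 2.73]. Speed limits (rad/s): [1.89, 1.89, 2.39, 2.39, 3.01, 3.01, 3.01].

### API

Orientations are given as a 3x3 rotation matrix whose columns are the frame's x, y, z axes.
In Python, from station import sense, get_image, hand_in, regions_of, spot_point gives the robot as it stands.
- The arm moves only by the tool apply_moves, never from a script. Its argument "deltas" is a list that holds one entry, the list of rows, each a list of 7 numbers: the shift along the world's x, y, z in mm, then the turn, a rotation vector about the world's x, y, z in rad, then the opening, from 0 (shut) to 1 (fully open). A call has 1 to 12 rows; each row shifts and turns the commanded pose from where the row before left it; what a row does not reach is not made up. A row lasts 1/8 s, in which the tool goes at most 62.5 mm and 10.7 degrees, less where a joint would pass 70% of its speed; a pose out of reach is approached as far as the arm can. A call with a gripper value outside its range is refused whole. The fingers move at their own pace and stop on an object; "newtons" is the grip in N (left out, the last holds). Time passes only in rows, so rows that do not move let the fingers close. It gives the time, the measured TCP pose, the force, the opening and the grip force at its end, in the units of the state.
- sense(): the state, without advancing time (a new reading comes with each control period).
- get_image(name): name is "side" or "top"; returns a dict with "color" (480x640x3 uint8, red, green, blue), "z_map" (480x640 float32, m along the optical axis (not along the pixel's ray), 0 where there is no reading), "fx", "fy", "cx", "cy" (pixels), "extrinsics" (4x4, takes a point from camera to world coordinates). Camera axes: x right, y down, z forward; pixel columns grow to the right and rows downward; lengths in m; the calibration is good to about 2 mm. A picture is of the moment at which its call begins.
- hand_in(): hands the job in; it is judged then, once.
Trained networks look in a picture, given as the dict that the camera call returned (one of the last four; its "shot" number tells which), for a name from the list of things; names that differ only in an ending like _2 or _b are one class to them, and where a whole thing is asked for, a point or a joint stands for the part that bears it (a point fixed in the world has none). Each returns a list of dicts, best first, with "confidence" (0 to 1); they miss things now and then, are a little off and sometimes report something else, mostly with a low value. They report only what shows in the picture. A call takes as long as a camera call. They do not tell look-alikes from the thing itself.
- regions_of(picture, target): "pixels" (480x640 bool, what is visible of it) and "pixel" ([column, row] in pixels, amid what is visible of it).
- spot_point(picture, target): "pixel" ([column, row] in pixels: a listed point, or the origin of a listed thing).
The state is a dict: "t": time; "joints": joint angles; "qvel": joint speeds; "tau": joint torques, N m; "ee_pos": TCP position; "ee_rot": TCP orientation; "force": force on the tool from outside, world axes, zero at the start; "torque": the same for the moment, N m; "grip_width": opening from 0.0 (shut) to 1.0 (fully open); "grasp_force": force on a finger pad.
Only numpy, scipy, OpenCV 4.12 (cv2) and the standard library are available. Lean on these libraries where they do the work, as an engineer would, in place of code of your own. Each camera call takes 0.05 s, during which the arm holds its last target. There are 200 camera calls.

### The job

Fit the vegetable slicer on the table with its blade: swing the wire locking bail all the way back until it snaps into its open end position, take the blade insert with the notch in its edge out of the cutlery tray, and lay it flat on the sloping bed, grip bar up, with the notch fully home around the pin. Let go of it, then swing the bail down over it until it snaps shut. Leave the other two inserts in the tray and do not disturb the other things on the table.

Things in the scene. Friction and masses are not known exactly. Their poses are not given: they have to be found in the camera images.
- bed: Sloping bed of the fixed dark grey plastic vegetable slicer, 200 x 144 mm, lower towards the robot (slope 0.5 rad). Origin: foot of the steel locating pin (8 mm diameter, 8 mm tall) on the bed's face. x up the slope, y across, z square out of the bed. Flat from x = -57 to 143 mm. The insert lies between two rails 6 mm high, x = -17 to 97 mm, inner faces at y = -40 and +40 mm.
- slicer: The slicer's four-legged fixed stand, 160 mm wide over the feet. Origin on the table straight below the pin's foot, which is 75 mm up; x level, under the up-slope direction. A flat handle extends the bed to x = 192 mm up the slope.
- bail (a joint): Angle of the slicer's wire locking bail, rad: 0 = shut, lying along the slope, its cross bar above the pin; grows as it swings up and back; 2.44 = open stop, leaning back beyond upright. Starts part-way. Friction holds it in mid-travel; sprung detents draw it home over about the last 0.2 rad at either end. Moving it takes 1 to 4 N at the bar.
- bail_bar (a point): Centre of the bail's cross bar: steel sleeve 10 mm thick, 70 mm long along the bed's y, pinched across at its middle (it may turn in the fingers). Wire arms 56 mm either side of the middle run to the hinge. Two 8 mm pegs, 27 mm either side of the middle, stick out 23.5 mm; shut, they point at the bed and end 6.5 mm above it. Axes turn with the bail, equal to the bed's at 0.
- bail_hinge (a point): Centre of the bail's hinge axis, which runs along the bed's y axis; at x = 110, y = 0, z = 30 mm in the bed's frame. At bail angle q the cross bar's centre is at x = 110 - 110 cos q, y = 0, z = 30 + 110 sin q (mm) in the bed's frame.  Hinge lugs at y = -61 to -66 and 61 to 66 mm stand 38 mm above the bed; a round housing reaches y = 85 mm.
- blade_grip (a point): Centre of the grip bar of the notched insert: steel plate 100 (x) x 72 (y) x 5 mm in one lane of the tray; black grip bar 12 (x) x 44 (y) mm standing 24 mm up from the plate. This point is 17 mm above the plate's underside, 12 mm above its upper face. x points away from the notched short edge, y along the grip bar, z up out of the plate.
- blade_notch (a point): Point of the notched insert where the pin's axis belongs, level with the underside; axes as blade_grip, which is at x = 46, z = 17 mm from here. Notch: 14 mm wide (y), 16 mm deep, open at the short edge, which is 12 mm away in -x; its closed end, 4 mm away in +x, goes up-slope of the pin. Seated, this point and its axes coincide with bed.
- tray: Dark grey plastic cutlery tray, fixed: 260 (x) x 272 (y) mm, 45 mm high, walls and floor 4 mm. Two dividers make three lanes along x, each 252 x 85 mm inside, centres at y = -89, 0, +89 mm. Origin: centre of the underside. One insert lies flat in each lane; the notched edge of the notched one faces tray -x.
- plain_insert: Insert without notch; same 100 x 72 mm plate and grip bar. To be left in the tray. Origin: centre of its underside.
- grater_insert: Insert without notch, with small studs on the plate; same 100 x 72 mm plate and grip bar. To be left in the tray. Origin: centre of its underside.
- spatula: Yellow spatula lying along its x axis, 285 mm long, 50 mm wide, 16 mm high. Bystander.
- ladle: Steel ladle lying along its x axis, 300 mm long, bowl 90 mm across and 36 mm high. Bystander.
- pepper_mill: Glass pepper mill, 54 mm diameter, 140 mm tall, upright. Bystander. Origin: centre of its underside.
- roll_holder: Chrome toilet roll holder: foot 90 mm across, post 75 mm high with an arm 125 mm long along +y. Bystander. Origin: centre of its foot.
- mug: White mug, 82 mm diameter, 92 mm high, handle at +y. Bystander.
Mind the look-alikes: they are no part of the job. What is shaped like the part that bears blade_grip but blue or green is not meant.

How it is judged:
By the outcome, as a careful person would: the job done as asked, in the order asked, and still so for the second after the job is handed in, with the robot touching nothing.
It also fails if it takes over 72 s, if anything falls off the work surface, if the arm or the gripper's body presses on something with over 40 N, if the wrist force passes 120 N, or if a joint passes its speed limit or range.

## Working session

There is one attempt and no reset: what is moved stays moved. The work goes in short steps, Python scripts to look and compute and a tool call to move; the robot and the scene stay as the last step left them, time stands still between calls to the robot, and variables do not carry over. Pictures are saved under pics/ and viewed, at most 10 in all, crops included, and the job is handed in when it is done.

Besides the shell and the picture viewer there is one more tool, called after "Call:" by a JSON object that holds its "api" and its "payload", one argument or row to a line. apply_moves: Moves the arm, as the interface text tells. Its arguments: {"type":"object","properties":{"deltas":{"type":"array"},"newtons":{"type":"number"}},"required":["deltas"]}

```bash
mkdir -p pics; ls
cat > h.py <<'E'
import numpy as np, cv2
from station import sense,get_image,hand_in,regions_of,spot_point
def save(p,n,crop=None,s=1):
    c=p["color"][:,:,::-1]
    if crop: x0,y0,x1,y1=crop; c=c[y0:y1,x0:x1]
    cv2.imwrite("pics/"+n,cv2.resize(np.ascontiguousarray(c),None,fx=s,fy=s,interpolation=cv2.INTER_CUBIC))
def cloud(p):
    z=p["z_map"]; v,u=np.mgrid[:480,:640]
    P=np.stack([(u-p["cx"])/p["fx"]*z,(v-p["cy"])/p["fy"]*z,z],-1)
    E=np.array(p["extrinsics"]); W=P@E[:3,:3].T+E[:3,3]; W[z==0]=np.nan; return W
def ray(p,px):
    E=np.array(p["extrinsics"]); d=E[:3,:3]@[(px[0]-p["cx"])/p["fx"],(px[1]-p["cy"])/p["fy"],1]
    return E[:3,3],d
def atz(p,px,z):
    o,d=ray(p,px); return o+d*(z-o[2])/d[2]
def proj(p,X):
    E=np.array(p["extrinsics"]); q=E[:3,:3].T@(np.array(X)-E[:3,3]); return [p["fx"]*q[0]/q[2]+p["cx"],p["fy"]*q[1]/q[2]+p["cy"]]
E
python3 - <<'E'
from h import *
np.set_printoptions(precision=4,suppress=True)
s=sense(); print(s["ee_pos"],s["ee_rot"],s["force"])
ims=[]
for n in("top","side"):
    p=get_image(n); save(p,n+"0.png"); ims.append(p["color"]); W=cloud(p)
    print(n,np.array(p["extrinsics"])[:3].tolist(),p["fx"])
    for t in("bed","slicer","bail_bar","bail_hinge","blade_grip","blade_notch","tray","plain_insert","grater_insert","pepper_mill","mug","roll_holder","spatula","ladle"):
        for r in spot_point(p,t)[:3]:
            u,v=np.round(r["pixel"]).astype(int); w=W[min(max(v,0),479),min(max(u,0),639)]
            print(t,np.round(r["pixel"],1),round(r["confidence"],2),w)
E
```

```text
pics
[ 0.2171 -0.6387  0.2048] [[ 0.9468  0.3219 -0.0005]
 [ 0.3219 -0.9468  0.0012]
 [-0.0001 -0.0013 -1.    ]] [0.4934 0.3042 0.0325]
top [[0.006767006058834187, -0.9913524004333747, 0.13105199648988877, 0.3372421174771537], [-0.999967610226279, -0.007279637593208059, -0.003432983375475832, 0.02209172907233468], [0.004357307350238602, -0.131024520726075, -0.9913695521051461, 1.1597349406557378]] 454.8155771729802
bed [449.1 249.2] 0.92 [ 0.4374 -0.2377  0.2078]
slicer [442.7 249.4] 0.95 [ 0.4378 -0.2261  0.2036]
bail_bar [465.6 248.8] 0.73 [ 0.4375 -0.2729  0.2098]
blade_grip [174.5 340.4] 0.98 [0.229  0.3895 0.0277]
blade_grip [145.4 152.8] 0.95 [0.6988 0.4882 0.0267]
blade_grip [134.3 272.2] 0.94 [0.3934 0.4968 0.028 ]
blade_notch [151.  140.2] 0.94 [ 0.7439  0.4865 -0.0027]
blade_notch [131.7 290.1] 0.85 [ 0.3493  0.5113 -0.0013]
blade_notch [162.3 354.7] 0.75 [0.1899 0.4258 0.0017]
tray [264.2 227.5] 0.63 [0.5088 0.18   0.0095]
tray [231.4 240.9] 0.61 [0.4746 0.2629 0.0106]
plain_insert [228.7 230.8] 0.91 [0.5006 0.2694 0.0079]
plain_insert [260.2 225.5] 0.69 [0.5137 0.1902 0.0
[... 1110 characters left out ...]
 [ 0.1928  0.4202 -0.0012]
blade_notch [171.6 385.8] 0.52 [0.662  0.6552 0.1787]
tray [307.6 327.8] 0.68 [0.4696 0.3131 0.0369]
tray [201.2 305. ] 0.22 [ 0.7601  0.2179 -0.0004]
plain_insert [297.7 326.5] 0.75 [0.4982 0.28   0.0117]
plain_insert [349.4 268.7] 0.16 [0.3906 0.0048 0.0012]
grater_insert [290.5 303. ] 0.55 [0.5261 0.2258 0.037 ]
pepper_mill [242.8 260.8] 0.6 [0.6963 0.0148 0.0072]
mug [305.1 327.2] 0.69 [0.4769 0.3117 0.0379]
mug [380.  203.5] 0.63 [ 0.3081 -0.4003  0.005 ]
roll_holder [268.3 200.7] 0.83 [ 0.6955 -0.3625  0.0073]
spatula [349.8 267.5] 0.66 [0.3879 0.0054 0.0053]
ladle [201.7 307.3] 0.55 [ 0.7555  0.2248 -0.001 ]
ladle [337.4 199.7] 0.34 [ 0.4498 -0.2675  0.0783]
```

View pics/top0.png

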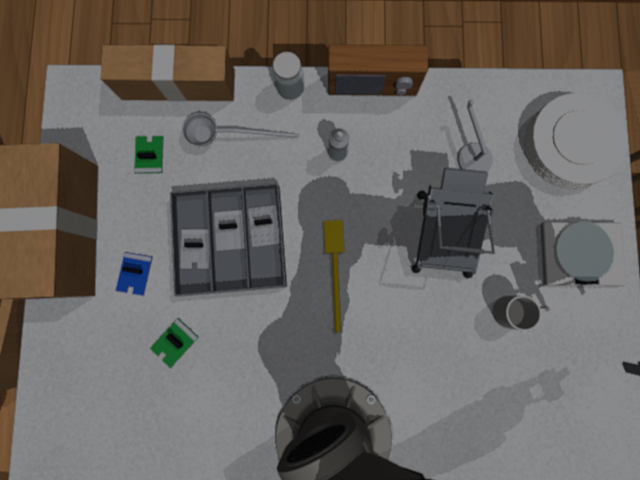

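View pics/side0.png

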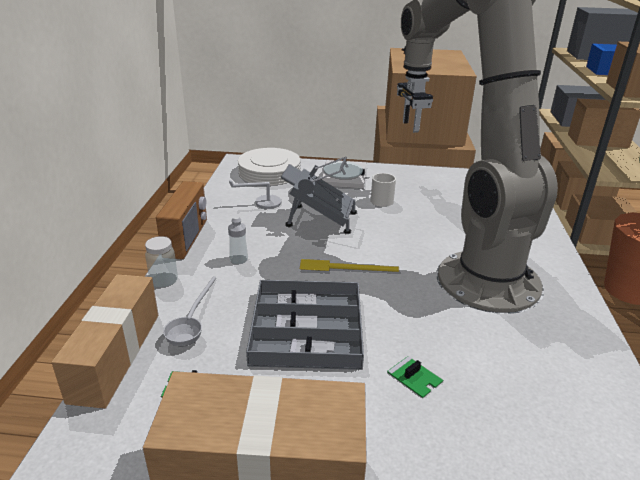

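Run:
```python
from h import *
np.set_printoptions(precision=4,suppress=True)
p=get_image("top"); W=cloud(p); np.savez("top0.npz",W=W,c=p["color"])
a=p["color"][155:295,395:515]; b=p["color"][175:300,165:290]
A=cv2.resize(a,(514,600),interpolation=cv2.INTER_CUBIC)
cv2.imwrite("pics/slicer.png",A[:,:,::-1]); save(p,"tray.png",(165,175,290,300),4.6)
# bed plane: search yaw, near slicer
m=(W[...,0]>.3)&(W[...,0]<.75)&(W[...,1]>-.4)&(W[...,1]<-.12)&(W[...,2]>.03)&(W[...,2]<.25)
P=W[m]; rng=np.random.default_rng(0); best=(0,)
for i in range(3000):
    q=P[rng.choice(len(P),3,False)]; n=np.cross(q[1]-q[0],q[2]-q[0]); L=np.linalg.norm(n)
    if L<1e-5: continue
    n/=L; n*=np.sign(n[2])
    if abs(np.arccos(n[2])-.5)>.08: continue
    k=(abs((P-q[0])@n)<.003); 
    if k.sum()>best[0]: best=(k.sum(),k)
Q=P[best[1]]; c=Q.mean(0); n=np.linalg.svd(Q-c)[2][2]; n*=np.sign(n[2])
print(best[0],len(P),"n",n,"tilt",np.arccos(n[2]),"c",c,"yaw",np.arctan2(-n[1],-n[0]))
yaw=np.arctan2(-n[1],-n[0]); 
# pixel map of plane inliers -> rectified outline
ex=np.array([np.cos(yaw)*np.cos(.5),np.sin(yaw)*np.cos(.5),np.sin(.5)]); ey=np.array([-np.sin(yaw),np.cos(yaw),0]); ez=np.cross(ex,ey)
L=(P-c)@np.stack([ex,ey,ez],1); k=abs(L[:,2])<.004
B=L[k]; h=lambda v,lo,hi:print(np.histogram(v,np.arange(lo,hi,.01))[0],lo)
h(B[:,0],-.2,.2); h(B[:,1],-.15,.15)
r=cv2.minAreaRect((B[:,:2]*1000).astype(np.float32)); print(r)
print("high",P[P[:,2]>.16].shape)
for z in np.arange(.1,.26,.02):
    S=P[(P[:,2]>z)&(P[:,2]<z+.02)&(abs((P-c)@n)>.012)]
    if len(S):print(z,len(S),S.mean(0),S.min(0),S.max(0))
# tray: min area rect of points z .038-.052
m=(W[...,0]>.3)&(W[...,0]<.65)&(W[...,1]>.1)&(W[...,1]<.45)&(W[...,2]>.036)&(W[...,2]<.055)
print("tray",m.sum(),cv2.minAreaRect((W[m][:,:2]*1000).astype(np.float32)))
for u,v in((194,243),(228,226),(262,222)): print(W[v,u])
```

```text
4472 6537 n [-0.472   0.0478  0.8803] tilt 0.4943111552398317 c [ 0.5141 -0.2835  0.1092] yaw -0.10091279956284072
[  0   0   0   0   0   0   4  92 225 211 219 183 116 126 203 209 208 206
 216 217 214 216 181 202 231 257 259 199 185 184 188 187  21   0   0   0
   0   0   0] -0.2
[  0   0   0   0   0   0   0  60 271 289 303 390 397 395 371 401 395 386
 339 325 295 286  56   0   0   0   0   0   0] -0.15
((-5.390312194824219, -0.2133331298828125), (254.79359436035156, 145.38287353515625), 0.5024699568748474)
high (891, 3)
0.1 9 [ 0.5853 -0.2497  0.1154] [ 0.5768 -0.3597  0.1095] [ 0.5971 -0.2174  0.1197]
0.12000000000000001 26 [ 0.5644 -0.2442  0.1304] [ 0.52   -0.3627  0.1216] [ 0.5928 -0.1992  0.14  ]
0.14 105 [ 0.5371 -0.2524  0.1538] [ 0.5163 -0.3501  0.141 ] [ 0.5675 -0.1987  0.1599]
0.16000000000000003 212 [ 0.525  -0.2489  0.1679] [ 0.4804 -0.3508  0.16  ] [ 0.5648 -0.1985  0.1797]
0.18000000000000002 137 [ 0.4575 -0.2753  0.1911] [ 0.4204 -0.3384  0.18  ] [ 0.5478 -0.2014  0.1999]
0.2 245 [ 0.4364 -0.2771  0.2063] [ 0.4277 -0.3351  0.2   ] [ 0.4552 -0.2178  0.2115]
tray 1221 ((476.86627197265625, 267.101806640625), (261.116455078125, 273.4503479003906), 5.170675277709961)
[0.4664 0.3504 0.0317]
[0.5097 0.2669 0.0331]
[0.5202 0.1819 0.0345]
```

View pics/slicer.png

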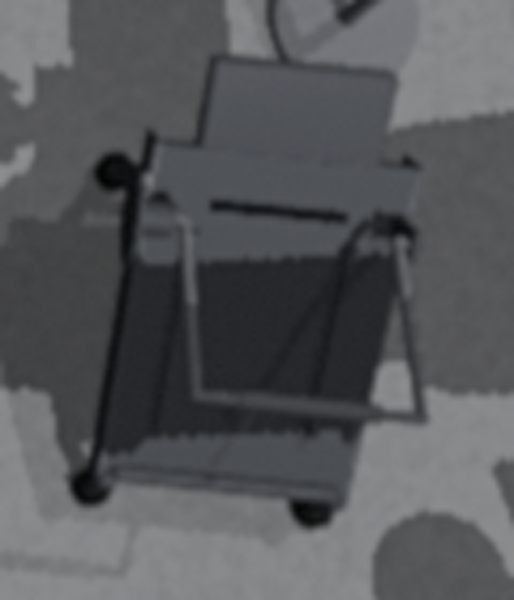

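View pics/tray.png

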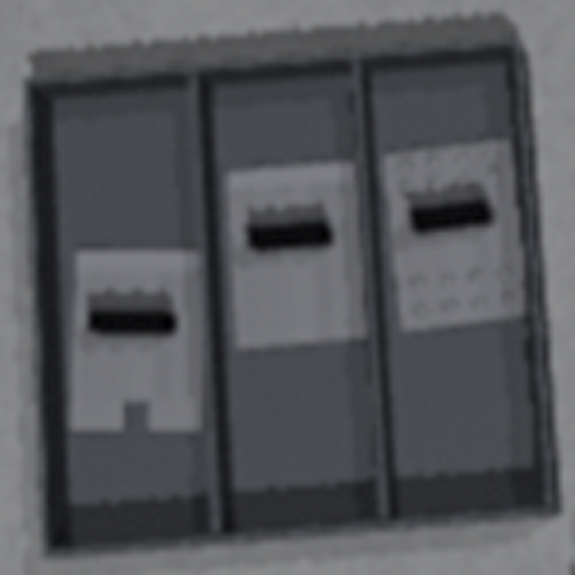

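The three inserts in the tray are at top-image pixels (194,243), (228,226) and (262,222). There are also blue and green look-alikes at (132,268), (149,150) and (174,340). The steel insert at (194,243) in the left lane is the one meant: the crop shows a notch at (194,265) facing tray -x. The bail stands part-way, with its bar at about (465,248). Next I'll refine the slicer, bail and insert poses.

```bash
cat > fit.py <<'E'
from h import *
from scipy.optimize import minimize
np.set_printoptions(precision=4,suppress=True)
W=np.load("top0.npz")["W"]
m=(W[...,0]>.3)&(W[...,0]<.75)&(W[...,1]>-.42)&(W[...,1]<-.12)&(W[...,2]>.02)&(W[...,2]<.25); P=W[m]
def frame(yaw,o,s=.5):
    c,n=np.cos(yaw),np.sin(yaw); ex=np.array([c*np.cos(s),n*np.cos(s),np.sin(s)]); ey=np.array([-n,c,0]); return np.stack([ex,ey,np.cross(ex,ey)],1)
yaw=-.101;o=np.array([.45,-.277,.075])
# edge fit: side edges -> yaw,y ; low edge -> x
for it in range(4):
    R=frame(yaw,o); L=(P-o)@R
    b=L[(abs(L[:,2])<.006)&(L[:,0]>-.05)&(L[:,0]<.13)]
    xs=np.arange(-.045,.13,.006); e=[]
    for sgn in(1,-1):
        pts=[(x,max(sgn*b[(abs(b[:,0]-x)<.003),1],default=np.nan)*sgn) for x in xs]; pts=np.array(pts)
        pts=pts[np.isfinite(pts[:,1])]; med=np.median(pts[:,1]); pts=pts[abs(pts[:,1]-med)<.006]; e.append(np.polyfit(*pts.T,1)); 
    lo=[min(L[(abs(L[:,2])<.006)&(abs(L[:,1]-y)<.004),0]) for y in np.arange(-.06,.061,.01)]
    hi=[max(L[(abs(L[:,2])<.006)&(abs(L[:,1]-y)<.004),0]) for y in np.arange(-.03,.031,.01)]
    c=(np.polyval(e[0],.04)+np.polyval(e[1],.04))/2; sl=(e[0][0]+e[1][0])/2
    print("yaw",yaw,"o",o,"edges",e,"lo",np.median(lo),np.polyfit(np.arange(-.06,.061,.01),lo,1)[0],"hi",np.median(hi))
    k=(abs(L[:,2])<.006)&(abs(L[:,1])<.035)&(L[:,0]>.0)
    dz=np.median(L[k,2]); yaw+=sl*.5; dx=(np.median(lo)+np.median(hi))/2-.0675
    o=o+R@[dx,c,dz]
print("FINAL",yaw,o,dz)
R=frame(yaw,o);L=(P-o)@R
k=(L[:,2]>.06)&(abs(L[:,1])<.035); S=L[k]
a=np.arctan2(S[:,2]-.03,.11-S[:,0]); r=np.hypot(S[:,2]-.03,.11-S[:,0])
kk=r>.09; print("bar",kk.sum(),S[kk].mean(0),"q",np.median(a[kk]),"r",np.median(r[kk]),r[kk].max())
for x0 in np.arange(-.06,.2,.02):
    kk=(abs(L[:,0]-x0)<.01)&(L[:,2]<.02);print(round(x0,2),np.median(L[kk,2]),end=' | ')
print()
# insert
m=(W[...,0]>.36)&(W[...,0]<.56)&(W[...,1]>.31)&(W[...,1]<.40)
B=W[m]; g=B[(B[:,2]>.02)&(B[:,2]<.04)&(abs(B[:,0]-.466)<.04)&(B[:,1]<.39)]; print("grip",len(g),g.mean(0),g.min(0),g.max(0),cv2.minAreaRect((g[:,:2]*1000).astype(np.float32)))
C=np.load("top0.npz")["c"]; gray=C.mean(2); mm=m&(gray>110)&(W[...,2]<.02)
print("plate",mm.sum(),cv2.minAreaRect((W[mm][:,:2]*1000).astype(np.float32)),np.median(W[mm][:,2]))
print(gray[225:262:6,183:206:4])
E
python3 fit.py
```

```text
yaw -0.101 o [ 0.45  -0.277  0.075] edges [array([-0.0072,  0.0712]), array([ 0.0067, -0.0721])] lo -0.05433324688701422 -0.0055588424250586 hi 0.19403939539176476
yaw -0.10112656266789803 o [ 0.4525 -0.2777  0.0753] edges [array([0.002 , 0.0717]), array([ 0.0074, -0.0715])] lo -0.05506604563276422 0.008106113057636252 hi 0.19168859997608034
yaw -0.09878480708421396 o [ 0.4532 -0.2775  0.0756] edges [array([-0.0002,  0.0715]), array([ 0.0124, -0.0717])] lo -0.05589596283891116 0.010241993640708671 hi 0.1909026121897582
yaw -0.09572990936978715 o [ 0.4532 -0.2774  0.0756] edges [array([-0.0029,  0.0713]), array([ 0.0107, -0.0718])] lo -0.055923589822089816 0.013028358245311893 hi 0.19094303334378643
FINAL -0.09376855069571347 [ 0.4532 -0.2775  0.0756] 1.2214871288575627e-05
bar 195 [0.0447 0.0006 0.1224] q 0.9802707316197338 r 0.11405848249622187 0.11845825069490874
-0.06 0.0028019099424176136 | -0.04 0.000272329308458734 | -0.02 0.00024430133647414227 | 0.0 0.0001086930247828391 | 0.02 0.0003081396582524902 | 0.04 0.0003367171313108734 | 0.06 2.735435050216603e-05 | 0.08 0.0004027261
[... 171 characters left out ...]
[0.4683 0.3388 0.0329] [0.4385 0.3101 0.0213] [0.5059 0.3756 0.0397] ((472.0518493652344, 342.93634033203125), (67.40919494628906, 65.44434356689453), 0.28125110268592834)
plate 623 ((455.35888671875, 357.02142333984375), (95.1742172241211, 66.44914245605469), 0.3983389139175415) 0.00841336303336826
[[ 75.6667  75.6667  75.6667  74.6667  75.6667  73.3333]
 [129.     127.6667 128.     128.6667 128.     129.    ]
 [117.3333 112.3333 117.     107.3333 110.3333 117.3333]
 [105.3333  18.3333  19.      19.6667  18.6667  89.    ]
 [101.6667 104.     103.3333 105.3333 103.3333 118.3333]
 [116.3333 118.6667 118.6667 119.6667 115.3333 118.3333]
 [117.     118.     117.     113.3333 116.6667 120.    ]]
```

Call:
{"api": "apply_moves", "payload": {
  "deltas": [
    [[5,10,45,0,0,0.08,0.6],[10,20,45,0,0,0.1,0.6],[20,35,30,0,0,0.1,0.6],[24,40,0,0,0,0.1,0.6],[24,40,0,0,0,0.1,0.6],[24,40,0,0,0,0.1,0.6],[24,40,0,0,0,0.1,0.6],[24,40,0,0,0,0.1,0.6],[24,40,0,0,0,0.1,0.6],[21,28,0,0,0,0.1,0.6],[13,20,0,0,0,0.1,0.6],[7,10,-20,0,0,0.067,0.6]]
  ],
  "newtons": 30
}}

```text
t: 3.05
ee_pos: [0.439, -0.2753, 0.3063]
ee_rot: [[0.091, 0.996, 0.002], [0.996, -0.091, -0.001], [-0.001, 0.002, -1.0]]
force: [-0.4, 0.1, -0.8]
grip_width: 0.602
grasp_force: 0.0
```

Call:
{"api": "apply_moves", "payload": {
  "deltas": [
    [[-1,0,-40,0,0,0,0.6],[-1,0,-40,0,0,0,0.6],[0,0,-30,0,0,0,0.6],[0,0,-12,0,0,0,0.6],[0,0,0,0,0,0,0.0],[0,0,0,0,0,0,0.0],[0,0,0,0,0,0,0.0],[0,0,0,0,0,0,0.0],[0,0,0,0,0,0,0.0]]
  ],
  "newtons": 20
}}

```text
t: 4.18
ee_pos: [0.4368, -0.2762, 0.184]
ee_rot: [[0.096, 0.995, 0.003], [0.995, -0.096, -0.001], [-0.001, 0.003, -1.0]]
force: [25.4, -4.6, -14.8]
grip_width: 0.107
grasp_force: 13.1
```

Run:
```python
from h import *
p=get_image("side"); save(p,"grasp1.png",(240,120,400,240),4)
# arc plan
from numpy import *
yaw=-.096;o=array([.4532,-.2775,.0756])
def bar(q,y=0):
    x=.110-.110*cos(q); z=.03+.11*sin(q); l=x*cos(.5)-z*sin(.5); return o+array([l*cos(yaw),l*sin(yaw),x*sin(.5)+z*cos(.5)])
for a in (.9,.97,1.04): print(a,bar(a))
qs=linspace(.97,2.46,11); B=array([bar(a) for a in qs]); print(B[-1]); print(round(diff(B,axis=0)*1000,1) if 0 else (diff(B,axis=0)*1000).round(1).tolist())
```

```text
0.9 [ 0.43412285 -0.27566295  0.1975003 ]
0.97 [ 0.43735211 -0.27597391  0.20448178]
1.04 [ 0.44105952 -0.27633092  0.21121925]
[ 0.57652056 -0.28937528  0.25643755]
[[8.4, -0.8, 14.0], [10.4, -1.0, 12.6], [12.2, -1.2, 10.9], [13.6, -1.3, 9.0], [14.8, -1.4, 6.8], [15.7, -1.5, 4.5], [16.2, -1.6, 2.2], [16.3, -1.6, -0.3], [16.1, -1.5, -2.7], [15.5, -1.5, -5.1]]
```

View pics/grasp1.png

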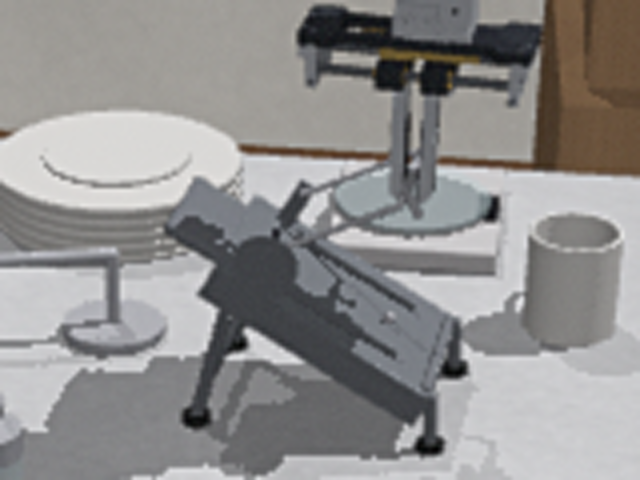

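Call:
{"api": "apply_moves", "payload": {
  "deltas": [
    [[2,0,-1,0,0,0,0.0],[0,0,0,0,0,0,0.0],[0,0,0,0,0,0,0.0]]
  ]
}}

```text
t: 4.6
ee_pos: [0.4367, -0.2761, 0.1823]
ee_rot: [[0.096, 0.995, -0.001], [0.995, -0.096, 0.0], [0.0, -0.001, -1.0]]
force: [-5.1, -1.6, 1.6]
grip_width: 0.099
grasp_force: 20.0
```

Run:
```python
from numpy import *
yaw=-.096;o=array([.4542,-.2777,.0756])
def bar(q):
    x=.110-.110*cos(q); z=.03+.11*sin(q); l=x*cos(.5)-z*sin(.5); return o+array([l*cos(yaw),l*sin(yaw),x*sin(.5)+z*cos(.5)])
print(bar(.94)); B=array([bar(a) for a in linspace(.94,2.46,13)]); print(B[-1]-[0,0,.019]); print((diff(B,axis=0)*1000).round(1).tolist())
```

```text
[ 0.43690862 -0.27603491  0.20151763]
[ 0.57752056 -0.28957528  0.23743755]
[[6.7, -0.6, 12.2], [8.2, -0.8, 11.3], [9.5, -0.9, 10.1], [10.7, -1.0, 8.8], [11.7, -1.1, 7.4], [12.6, -1.2, 5.9], [13.2, -1.3, 4.2], [13.6, -1.3, 2.5], [13.8, -1.3, 0.8], [13.8, -1.3, -1.0], [13.6, -1.3, -2.8], [13.1, -1.3, -4.5]]
```

Call:
{"api": "apply_moves", "payload": {
  "deltas": [
    [[7,-0.6,12,0,0,0,0.0],[8,-0.8,11,0,0,0,0.0],[9.5,-1,10,0,0,0,0.0],[10.5,-1,9,0,0,0,0.0],[12,-1,7.5,0,0,0,0.0],[12.5,-1,6,0,0,0,0.0]]
  ]
}}

```text
t: 5.35
ee_pos: [0.4974, -0.2818, 0.2387]
ee_rot: [[0.096, 0.995, 0.0], [0.995, -0.096, -0.001], [-0.0, 0.0, -1.0]]
force: [-2.2, -3.3, -0.7]
grip_width: 0.099
grasp_force: 20.0
```

Call:
{"api": "apply_moves", "payload": {
  "deltas": [
    [[13,-1,4,0,0,0,0.0],[13.5,-1.5,2.5,0,0,0,0.0],[14,-1.5,1,0,0,0,0.0],[14,-1.5,-1,0,0,0,0.0],[13.5,-1,-3,0,0,0,0.0],[13,-1,-4.5,0,0,0,0.0],[0,0,0,0,0,0,0.0]]
  ]
}}

```text
t: 6.22
ee_pos: [0.5754, -0.2889, 0.2359]
ee_rot: [[0.097, 0.995, -0.007], [0.995, -0.097, 0.001], [0.001, -0.007, -1.0]]
force: [-22.0, 2.3, 9.1]
grip_width: 0.096
grasp_force: 20.0
```

Call:
{"api": "apply_moves", "payload": {
  "deltas": [
    [[-2,0,0.5,0,0,0,0.0],[0,0,0,0,0,0,0.5],[0,0,0,0,0,0,0.5],[0,0,0,0,0,0,0.5],[0,0,40,0,0,0,0.5],[0,0,50,0,0,0,0.5],[-10,45,0,0,0,0,0.5],[-10,55,0,0,0,0,0.5],[-10,60,0,0,0,0,0.5],[-10,60,0,0,0,0,0.5],[-10,60,0,0,0,0,0.5],[-10,60,0,0,0,0,0.5]]
  ]
}}

```text
t: 7.72
ee_pos: [0.5154, 0.0531, 0.3279]
ee_rot: [[0.096, 0.995, 0.001], [0.995, -0.096, -0.0], [0.0, 0.001, -1.0]]
force: [0.7, -0.2, 0.2]
grip_width: 0.498
grasp_force: 0.0
```

Run:
```python
from h import *
np.set_printoptions(precision=4,suppress=True)
p=get_image("top"); W=cloud(p); np.savez("top1.npz",W=W,c=p["color"])
# bail
yaw=-.096;o=np.array([.4542,-.2777,.0756]);s=.5
c,n=np.cos(yaw),np.sin(yaw); ex=np.array([c*np.cos(s),n*np.cos(s),np.sin(s)]); ey=np.array([-n,c,0]); R=np.stack([ex,ey,np.cross(ex,ey)],1)
m=(W[...,0]>.35)&(W[...,0]<.7)&(W[...,1]>-.36)&(W[...,1]<-.2); L=(W[m]-o)@R
k=(L[:,2]>.08)&(abs(L[:,1])<.035)&(L[:,2]<.13); print("bar",k.sum(),L[k].mean(0),np.median(np.arctan2(L[k,2]-.03,.11-L[k,0])))
# pin spot
print([ (r["pixel"],r["confidence"]) for r in spot_point(p,"bed")[:1]])
# insert via color segmentation in tray lane
C=p["color"].astype(float).mean(2); v,u=np.mgrid[:480,:640]
lane=(u>180)&(u<210)&(v>205)&(v<290)
g=lane&(C<45)
X=[]
for vv,uu in zip(*np.nonzero(g)): X.append(atz(p,(uu,vv),.033))
X=np.array(X); print("grip dark",len(X),X.mean(0),cv2.minAreaRect((X[:,:2]*1000).astype(np.float32)))
pl=lane&(C>90); n_,lab,st,ce=cv2.connectedComponentsWithStats(pl.astype(np.uint8)); i=1+st[1:,4].argmax()
X=np.array([atz(p,(uu,vv),.009) for vv,uu in zip(*np.nonzero(lab==i))]); print("plate",len(X),cv2.minAreaRect((X[:,:2]*1000).astype(np.float32)),X.min(0),X.max(0))
for r in spot_point(p,"blade_grip"): print("grip",r["pixel"],round(r["confidence"],2),atz(p,r["pixel"],.021))
for r in spot_point(p,"blade_notch"): print("notch",r["pixel"],round(r["confidence"],2),atz(p,r["pixel"],.005))
print("proj bar", proj(p,[.465,.353,.033]))
```

```text
bar 235 [0.1897 0.0008 0.1086] 2.3866658087260078
[([447.2, 247.7], 0.9)]
grip dark 195 [0.4049 0.3377 0.033 ] ((455.28192138671875, 342.1266784667969), (207.73631286621094, 59.66960906982422), 2.337282180786133)
plate 932 ((455.29248046875, 353.8533630371094), (102.4699935913086, 70.9909439086914), 2.797628164291382) [0.4052 0.3178 0.009 ] [0.5052 0.3918 0.009 ]
grip [143.9, 155.9] 0.98 [0.6929 0.4929 0.021 ]
grip [196.4, 244.4] 0.93 [0.4641 0.3473 0.021 ]
grip [172.4, 340.4] 0.89 [0.2273 0.3955 0.021 ]
grip [133.7, 272.9] 0.56 [0.3915 0.5003 0.021 ]
notch [151.4, 144.1] 0.79 [0.7301 0.4817 0.005 ]
notch [163.9, 355.2] 0.69 [0.1898 0.4199 0.005 ]
notch [132.0, 287.8] 0.65 [0.3548 0.509  0.005 ]
notch [195.9, 263.7] 0.63 [0.4166 0.351  0.005 ]
proj bar [np.float64(192.78855597769635), np.float64(243.48908740885526)]
```

Run:
```python
from h import *
np.set_printoptions(precision=4,suppress=True)
p=get_image("top"); C=p["color"].astype(float).mean(2)
print(C[236:252:1,183:207].astype(int))
v,u=np.mgrid[:480,:640]
g=(u>184)&(u<206)&(v>238)&(v<249)&(C<50); X=np.array([atz(p,(a,b),.033) for b,a in zip(*np.nonzero(g))])
print(len(X),X.mean(0),X.min(0),X.max(0),np.polyfit(X[:,1],X[:,0],1))
# plate side edges per row below grip (subpixel at level 95)
for vv in (232,234,250,253,256,259,262,265):
    r=C[vv]; a=next(i for i in range(190,176,-1) if r[i]<95); b=next(i for i in range(198,216) if r[i]<95)
    ua=a+(95-r[a])/(r[a+1]-r[a]); ub=b-(95-r[b])/(r[b-1]-r[b]); A,B=atz(p,(ua,vv),.009),atz(p,(ub,vv),.009); print(vv,A[:2],B[:2],(A+B)[1]/2)
```

```text
[[129 128 128 128 129 128 127 129 129 131 130 129 129 131 133 131 127 124
  125 127 128 122 112 109]
 [129 126 127 127 122 113 117 125 129 129 124 115 118 128 131 129 122 115
  122 127 128 124 113 109]
 [124 113 109 110 105  91  95 108 112 112 105  92  96 110 115 112 103  96
  110 125 129 124 113 110]
 [119  93  85  87  85  80  80  87  87  88  86  82  84  89  89  88  82  81
   92 114 128 125 113 110]
 [119  88  77  79  81  81  81  80  79  81  81  82  82  82  83  80  78  77
   82 103 126 125 114 110]
 [119  86  70  71  73  73  72  72  73  73  73  74  74  74  74  72  71  72
   77  99 125 126 114 109]
 [119  77  49  48  49  50  51  49  50  51  50  51  52  51  51  51  48  52
   62  86 118 126 119 112]
 [117  63  21  21  21  22  24  23  24  23  24  23  22  24  23  23  23  22
   29  57  99 126 124 112]
 [114  58  12  12  12  14  15  14  13  14  13  12  15  16  14  14  16  11
    2  31  85 124 124 113]
 [110  53  14  12  14  12  11  13  15  14  14  12  14  12  13  14  15  10
    1  28  82 124 125 114]
 [104  65  39  28  21  19  21  20  20  21  21  19  20  19  20  22  19  17
   16  41  89 12
[... 348 characters left out ...]
119 123 125 123 120 118 120 122 123 126
  127 129 130 129 123 114]
 [121 120 123 128 129 127 122 122 125 129 131 130 126 125 126 128 127 126
  126 128 129 129 124 115]]
76 [0.4628 0.3521 0.033 ] [0.4586 0.3298 0.033 ] [0.4688 0.3725 0.033 ] [0.0244 0.4542]
232 [0.497  0.3933] [0.4975 0.3218] 0.3575879030287375
234 [0.4918 0.3929] [0.4924 0.3227] 0.3578087584601932
250 [0.4508 0.3929] [0.4514 0.3191] 0.3559925521245368
253 [0.4432 0.3924] [0.4437 0.3186] 0.35552119561622364
256 [0.4356 0.3922] [0.4361 0.3186] 0.35539276182534146
259 [0.428  0.3916] [0.4285 0.3185] 0.35504215839117514
262 [0.4204 0.3911] [0.4209 0.3183] 0.35466679316740035
265 [0.4128 0.3912] [0.4133 0.3181] 0.3546507311265935
```

Call:
{"api": "apply_moves", "payload": {
  "deltas": [
    [[-8,50,-5,0,0,0.02,0.5],[-8,50,-10,0,0,0.02,0.5],[-8,50,-20,0,0,0.02,0.5],[-8,50,-30,0,0,0.02,0.5],[-8,50,-30,0,0,0.02,0.5],[-6,35,-30,0,0,0.02,0.5],[-4,13,-40,0,0,0.016,0.5],[-2,4,-50,0,0,0,0.5],[0,0,-50,0,0,0,0.5],[0,0,-30,0,0,0,0.5],[0,0,0,0,0,0,0.5]]
  ]
}}

```text
t: 9.35
ee_pos: [0.4636, 0.3511, 0.0303]
ee_rot: [[-0.038, 0.999, -0.003], [0.999, 0.038, -0.003], [-0.002, -0.003, -1.0]]
force: [0.2, 0.1, 0.4]
grip_width: 0.499
grasp_force: 0.0
```

Call:
{"api": "apply_moves", "payload": {
  "deltas": [
    [[0,4,-10,0,0,0,0.5],[0,0,-7.5,0,0,0,0.5],[0,0,0,0,0,0,0.0],[0,0,0,0,0,0,0.0],[0,0,0,0,0,0,0.0],[0,0,0,0,0,0,0.0],[0,0,0,0,0,0,0.0]]
  ],
  "newtons": 45
}}

```text
t: 10.22
ee_pos: [0.4639, 0.3571, 0.0152]
ee_rot: [[-0.04, 0.999, 0.0], [0.999, 0.04, 0.0], [0.0, 0.0, -1.0]]
force: [-1.2, -0.6, 6.0]
grip_width: 0.127
grasp_force: 45.0
```

Call:
{"api": "apply_moves", "payload": {
  "deltas": [
    [[0,0,15,0,0,0,0.0],[0,0,30,0,0,0,0.0],[0,0,50,0,0,0,0.0],[0,0,60,0,0,0,0.0],[0,-30,40,0,0,-0.02,0.0],[0,-50,30,0,0,-0.02,0.0],[0,-60,30,0,0,-0.02,0.0],[0,-60,10,0,0,-0.02,0.0],[0,-60,0,0,0,-0.02,0.0],[0,0,0,0,0,0,0.0]]
  ]
}}

```text
t: 11.48
ee_pos: [0.4636, 0.0969, 0.2788]
ee_rot: [[0.066, 0.998, 0.001], [0.998, -0.066, -0.001], [-0.001, 0.001, -1.0]]
force: [-0.4, 0.4, -1.5]
grip_width: 0.123
grasp_force: 45.0
```

Run:
```python
from h import *
np.set_printoptions(precision=4,suppress=True)
s=sense(); print(s["ee_pos"],s["force"],s["grip_width"])
p=get_image("side"); W=cloud(p); u,v=map(int,proj(p,s["ee_pos"])); print(u,v); save(p,"held.png",(u-70,v-60,u+70,v+60),4)
q=get_image("top"); Wt=cloud(q); np.savez("held.npz",W=W,c=p["color"],Wt=Wt,ct=q["color"])
R=np.array(s["ee_rot"]); t=np.array(s["ee_pos"])
for n,w in(("side",W),("top",Wt)):
    L=(w-t)@R; k=(abs(L[...,0])<.06)&(abs(L[...,1])<.12)&(L[...,2]>-.006)&(L[...,2]<.03); X=L[k]
    print(n,len(X),X.min(0),X.max(0),np.median(X,0),cv2.minAreaRect((X[:,:2]*1000).astype(np.float32)))
    print(np.histogram(X[:,0],np.arange(-.05,.051,.004))[0],np.histogram(X[:,1],np.arange(-.1,.101,.005))[0],np.histogram(X[:,2],np.arange(-.006,.031,.003))[0])
```

```text
[0.4636 0.0969 0.2788] [-0.4173  0.4405 -1.5386] 0.12274088644054822
322 194
side 549 [-0.041  -0.0583 -0.0059] [0.0405 0.0423 0.015 ] [ 0.0125 -0.0142  0.0073] ((0.00287628173828125, -8.104251861572266), (81.37224578857422, 100.61672973632812), 0.42901742458343506)
[ 0  0  2 17 15 16 17 19 18 28 26 23 14 32 26 34 37 38 35 32 61 50  9  0
  0] [ 0  0  0  0  0  0  0  0 24 32 29 30 31 30 34 30 31 29 26 18 17 21 20 21
 23 30 33 27 13  0  0  0  0  0  0  0  0  0  0  0] [ 14   6   8  78 334  94  15   0   0   0   0   0]Traceback (most recent call last):
  File "<stdin>", line 9, in <module>
    return umr_minimum(a, axis, None, out, keepdims, initial, where)
ValueError: zero-size array to reduction operation minimum which has no identity
```

View pics/held.png

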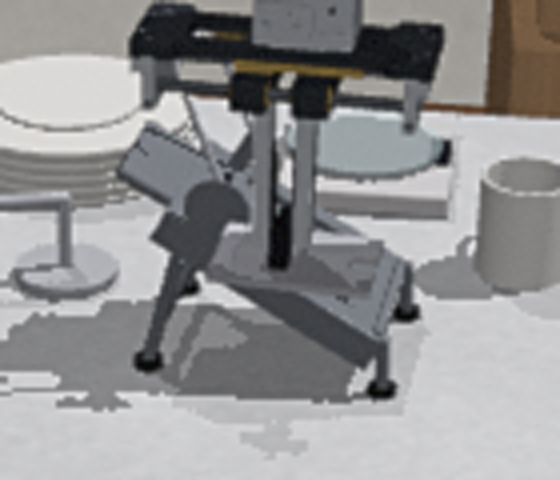

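Run:
```python
from h import *
np.set_printoptions(precision=4,suppress=True)
s=sense(); R=np.array(s["ee_rot"]); t=np.array(s["ee_pos"]); d=np.load("held.npz"); W=d["W"]
L=(W-t)@R; k=(abs(L[...,0])<.06)&(abs(L[...,1])<.07)&(L[...,2]>.002)&(L[...,2]<.013); X=L[k]
A=np.c_[X[:,:2],np.ones(len(X))]; c=np.linalg.lstsq(A,X[:,2],rcond=None)[0]; r=X[:,2]-A@c
for _ in range(4): kk=abs(r)<.003; c=np.linalg.lstsq(A[kk],X[kk,2],rcond=None)[0]; r=X[:,2]-A@c
print("plane z=",c,kk.sum(),len(X))
Y=X[kk]
for y in np.arange(-.05,.04,.01):
    a=Y[abs(Y[:,1]-y)<.005,0]; print(round(y,3),len(a),a.min(),a.max())
```

```text
plane z= [-0.0016 -0.0078  0.0072] 465 516
-0.05 54 -0.04008805274120699 0.03579034651097979
-0.04 57 -0.042690056360925266 0.035954865486817124
-0.03 57 -0.040228069118987284 0.03622140902537691
-0.02 56 -0.041489620493757415 0.033849475509777294
-0.01 42 -0.04082229831706718 0.034186794285990196
0.0 19 0.013915780085799197 0.03305848676860605
0.01 27 -0.010360985016643095 0.032449419819936626
0.02 42 -0.025139569423201037 0.036118796722611805
0.03 59 -0.045426813427627104 0.034100569281184885
```

```bash
cat >> h.py <<'E'
YAW=-.096;O=np.array([.4538,-.2776,.0756])
_c,_n=np.cos(YAW),np.sin(YAW); EX=np.array([_c*np.cos(.5),_n*np.cos(.5),np.sin(.5)]); EY=np.array([-_n,_c,0]); RB=np.stack([EX,EY,np.cross(EX,EY)],1)
def b2w(x,y,z): return O+RB@np.array([x,y,z])
E
python3 - <<'E'
from h import *
from scipy.spatial.transform import Rotation as Ro
np.set_printoptions(precision=4,suppress=True)
s=sense(); t=s["ee_pos"]; R=np.array(s["ee_rot"]); T=np.stack([EY,EX,-RB[:,2]],1)
h=b2w(.051,.0026,.080); print(h,(h-t)*1000,"rv",Ro.from_matrix(T@R.T).as_rotvec()); print("ez",RB[:,2],"ex",EX)
E
```

```text
[ 0.4604 -0.2756  0.1703] [  -3.1819 -376.7895 -108.4117] rv [-0.0392 -0.4977 -0.0345]
ez [-0.4772  0.046   0.8776] ex [ 0.8735 -0.0841  0.4794]
```

Call:
{"api": "apply_moves", "payload": {
  "deltas": [
    [[0,-30,0,-0.004,-0.05,-0.004,0.0],[0,-47,0,-0.005,-0.064,-0.004,0.0],[0,-50,0,-0.005,-0.064,-0.004,0.0],[0,-50,0,-0.005,-0.064,-0.004,0.0],[0,-50,0,-0.005,-0.064,-0.004,0.0],[-1,-50,0,-0.005,-0.064,-0.004,0.0],[-1,-50,-10,-0.005,-0.064,-0.005,0.0],[-1,-40,-30,-0.005,-0.064,-0.005,0.0],[0,-10,-40,0,0,0,0.0],[0,0,-28,0,0,0,0.0],[0,0,0,0,0,0,0.0]]
  ]
}}

```text
t: 12.95
ee_pos: [0.4608, -0.2737, 0.1681]
ee_rot: [[0.092, 0.876, 0.474], [0.996, -0.082, -0.042], [0.002, 0.476, -0.879]]
force: [-0.8, 0.5, -1.1]
grip_width: 0.123
grasp_force: 44.9
```

```bash
cat > rel.py <<'E'
from h import *
from scipy.spatial.transform import Rotation as Ro
np.set_printoptions(precision=4,suppress=True)
s=sense(); t=np.array(s["ee_pos"]); R=np.array(s["ee_rot"]); T=np.stack([EY,EX,-RB[:,2]],1)
print("bed-frame TCP mm",RB.T@(t-O)*1000,"rv",Ro.from_matrix(T@R.T).as_rotvec(),"F bed",RB.T@np.array(s["force"]),s["t"],s["grip_width"],s["joints"])
E
python3 rel.py
python3 - <<'E'
from h import *
p=get_image("side"); save(p,"hover.png",(255,140,385,240),5.5)
W=cloud(p); L=(W-O)@RB
# plate top pts
k=(L[...,2]>.05)&(L[...,2]<.095)&(abs(L[...,1])<.06)&(L[...,0]>-.03)&(L[...,0]<.11); X=L[k]
r=np.median(X[:,2]); print(len(X),r)
for x in np.arange(-.01,.1,.01):
    a=X[(abs(X[:,0]-x)<.005)&(abs(X[:,2]-.073)<.004)]; 
    if len(a): print(round(x,2),len(a),a[:,1].min().round(4),a[:,1].max().round(4),np.median(a[:,2]).round(4))
# pin: points near origin
k=(abs(L[...,0])<.012)&(abs(L[...,1])<.012)&(abs(L[...,2])<.015); X=L[k]; print("pin", len(X), X[X[:,2]>.004].mean(0) if (X[:,2]>.004).any() else None)
E
```

```text
bed-frame TCP mm [50.1821  4.5221 78.0364] rv [-0.0024 -0.0036 -0.0038] F bed [-1.2853  0.4304 -0.5547] 12.95 0.12255964600435147 [ 0.5945  0.0581 -0.0304  2.295  -0.5866  0.4019  0.9708]
369 0.0713025404132393
-0.01 7 -0.0165 0.0399 0.0711
0.0 30 -0.0269 0.046 0.0711
0.01 25 -0.026 0.0446 0.0715
0.02 30 -0.0314 0.0418 0.0714
0.03 21 -0.0119 0.0454 0.0717
0.04 17 0.0024 0.0452 0.0709
0.05 11 0.0214 0.0476 0.0718
0.06 21 -0.0018 0.0451 0.0711
0.07 28 -0.0304 0.0404 0.071
0.08 29 -0.0291 0.0426 0.0719
0.09 18 -0.0335 0.0349 0.0709
pin 25 [-0.00138091  0.00451582  0.0057701 ]
```

View pics/hover.png

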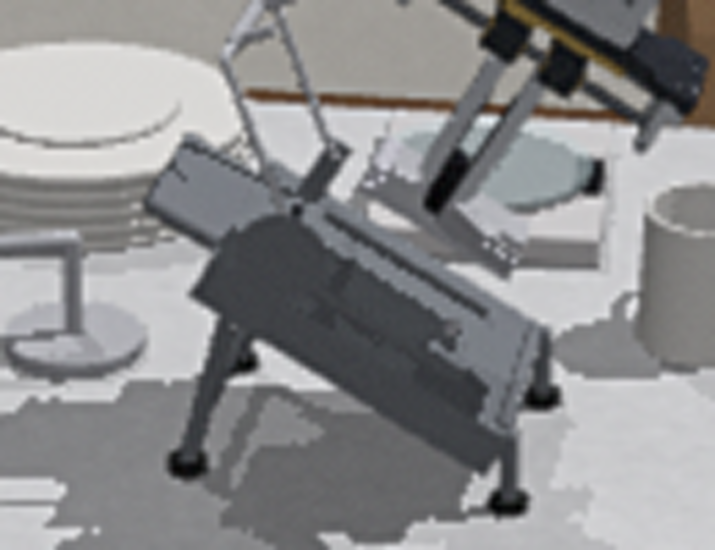

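Run:
```python
from h import *
np.set_printoptions(precision=4,suppress=True,linewidth=150)
p=get_image("side"); W=cloud(p); L=(W-O)@RB; C=p["color"].mean(2)
b=L[(abs(L[...,2])<.004)]
for x in np.arange(-.052,.0,.006):
    a=b[(abs(b[:,0]-x)<.003)&(abs(b[:,1])<.1)]; print("bed",round(x,3),len(a),a[:,1].min().round(4),a[:,1].max().round(4),np.median(a[:,2]).round(4))
# ends of bed x
a=b[(abs(b[:,1])<.05)&(abs(b[:,0])<.1)]; print("x lo",a[:,0].min())
# rails top z=6
r=L[(L[...,2]>.0035)&(L[...,2]<.009)&(abs(L[...,1])<.06)&(L[...,0]>-.02)&(L[...,0]<.1)]
print("rails y hist",np.histogram(r[:,1],np.arange(-.06,.061,.004)))
# in image coordinates: plate edges near y: project tests
for n,pts in(("plate near/far",[(.01,.0383,.0715),(.01,-.034,.0715)]),("pin top",[(0,0,.008)])):
    print(n,[np.round(proj(p,b2w(*q)),1) for q in pts])
u,v=map(int,proj(p,b2w(0,0,.008))); print(u,v); print(C[v-6:v+7,u-8:u+9].astype(int))
```

```text
bed -0.052 32 -0.0709 0.0774 0.0014
bed -0.046 37 -0.0643 0.0746 -0.0007
bed -0.04 33 -0.0728 0.0707 -0.001
bed -0.034 37 -0.0681 0.0777 -0.0019
bed -0.028 39 -0.0713 0.0794 -0.0017
bed -0.022 35 -0.0688 0.0754 -0.0017
bed -0.016 35 -0.0737 0.0824 -0.001
bed -0.01 34 -0.0667 0.0769 -0.0016
bed -0.004 33 -0.0671 0.0791 -0.0002
x lo -0.05783663467437573
rails y hist (array([0, 0, 0, 1, 6, 5, 7, 0, 0, 0, 0, 0, 0, 0, 1, 2, 1, 1, 0, 0, 0, 0, 0, 0, 1, 6, 8, 7, 2, 0]), array([-0.06 , -0.056, -0.052, -0.048, -0.044, -0.04 , -0.036, -0.032, -0.028, -0.024, -0.02 , -0.016, -0.012, -0.008, -0.004,  0.   ,  0.004,
        0.008,  0.012,  0.016,  0.02 ,  0.024,  0.028,  0.032,  0.036,  0.04 ,  0.044,  0.048,  0.052,  0.056,  0.06 ]))
plate near/far [array([342.6, 186.3]), array([346.4, 176.7])]
pin top [array([337.2, 197.4])]
337 197
[[130 131 126 103  70  62  85 113 125 126 128 147 176 207 209 210 208]
 [130 129 130 130 113  70  63  66 100 125 128 126 134 168 190 206 209]
 [128 128 131 130 131 126 105  72  60  73 112 127 126 127 135 174 204]
 [ 74  80 124 132 128 129 129 123  70  62  65  85 112 125 125 130 152]
 [ 68  64  85 128 129 131 131 130 126 115  72  63  68  99 125 126 125]
 [ 69  70  68  73  82 127 130 131 130 131 127 104  69  60  88 126 126]
 [ 70  70  68  67  66  82 127 129 128 128 130 130 125  75  98 128 128]
 [ 68  69  70  67  69  67  74  85 102 111 127 128 131 126 117 118 127]
 [ 70  71  70  69  69  69  74  96 101 111 129 127 128 128 126 119 126]
 [ 70  68  67  67  65  67  72 100 105 107 127 128 127 127 128 127 127]
 [ 71  65  66  76  68  72  66  65  71 125 129 128 127 127 127 126 127]
 [ 68  67  73 117 121 118  69  69  78 117 118 126 127 126 127 126 127]
 [ 65  65  62  72 107 119 119 119 118 126 120 128 128 125 126 128 127]]
```

Call:
{"api": "apply_moves", "payload": {
  "deltas": [
    [[7.5,-1.4,-13.2,-0.0024,-0.0036,-0.0038,0.0],[8,-1.5,-14,0,0,0,0.0],[7.5,-1.2,-13,0,0,0,0.0],[6.1,-1,-12.1,0,0,0,0.0],[0,0,0,0,0,0,0.0]]
  ]
}}

```text
t: 13.68
ee_pos: [0.491, -0.2806, 0.1186]
ee_rot: [[0.097, 0.871, 0.481], [0.995, -0.084, -0.049], [-0.002, 0.483, -0.875]]
force: [-0.2, 0.4, -2.3]
grip_width: 0.123
grasp_force: 44.9
```

```bash
python3 rel.py
```

```text
bed-frame TCP mm [53.3284  0.6033 19.8292] rv [0.0027 0.0042 0.0015] F bed [-1.2827  0.3455 -1.9545] 13.675 0.123148824753974 [ 0.6272  0.1904 -0.0982  2.2901 -0.762   0.271   1.1376]
```

Call:
{"api": "apply_moves", "payload": {
  "deltas": [
    [[0.4,1.4,-5.3,0.0027,0.0042,0.0015,0.0],[0,0,0,0,0,0,0.0],[0.9,0,-1.8,0,0,0,0.0],[0,0,0,0,0,0,0.0]]
  ]
}}

```text
t: 14.18
ee_pos: [0.4912, -0.2795, 0.1106]
ee_rot: [[0.097, 0.874, 0.476], [0.995, -0.085, -0.047], [-0.0, 0.478, -0.878]]
force: [0.9, 1.2, -1.2]
grip_width: 0.125
grasp_force: 45.0
```

```bash
python3 rel.py
```

```text
bed-frame TCP mm [49.6434  1.678  12.7624] rv [ 0.0002 -0.0011  0.0012] F bed [ 0.0784  1.2897 -1.3912] 14.175 0.12466382375835189 [ 0.6327  0.2061 -0.1079  2.2919 -0.7778  0.2591  1.1536]
```

Call:
{"api": "apply_moves", "payload": {
  "deltas": [
    [[0.9,0,-1.6,0,0,0,0.0],[0.2,0,-0.3,0,0,0,0.0],[0,0,0,0,0,0,0.0]]
  ]
}}

```text
t: 14.55
ee_pos: [0.4922, -0.2797, 0.1089]
ee_rot: [[0.097, 0.874, 0.476], [0.995, -0.085, -0.047], [-0.0, 0.479, -0.878]]
force: [-8.5, 3.0, 10.4]
grip_width: 0.123
grasp_force: 45.0
```

```bash
python3 rel.py
```

```text
bed-frame TCP mm [49.6734  1.6363 10.8261] rv [ 0.0002 -0.0009  0.0014] F bed [-2.6801  2.1887 13.3484] 14.55 0.12284462977118898 [ 0.6355  0.2106 -0.1122  2.2914 -0.7842  0.2548  1.1597]
```

Call:
{"api": "apply_moves", "payload": {
  "deltas": [
    [[-1.1,0.1,-0.3,0,0,0,0.0],[-0.9,0.1,-0.5,0,0,0,0.0],[-0.9,0.1,-0.5,0,0,0,0.0],[0,0,0,0,0,0,0.0]]
  ]
}}

```text
t: 15.05
ee_pos: [0.4895, -0.2794, 0.1074]
ee_rot: [[0.097, 0.874, 0.476], [0.995, -0.085, -0.047], [-0.0, 0.479, -0.878]]
force: [-1.0, -0.2, 5.2]
grip_width: 0.119
grasp_force: 45.0
```

```bash
python3 rel.py
```

```text
bed-frame TCP mm [46.569   1.6348 10.8456] rv [ 0.0003 -0.0009  0.0014] F bed [ 1.633  -0.2867  5.0471] 15.05 0.11948440099758939 [ 0.6453  0.2105 -0.1199  2.2967 -0.7946  0.2514  1.1735]
```

Call:
{"api": "apply_moves", "payload": {
  "deltas": [
    [[-0.9,0.1,-0.5,0,0,0,0.0],[-0.9,0.1,-0.5,0,0,0,0.0],[-0.9,0.1,-0.5,0,0,0,0.0],[0,0,0,0,0,0,0.0]]
  ]
}}

```text
t: 15.55
ee_pos: [0.488, -0.2792, 0.1067]
ee_rot: [[0.097, 0.873, 0.478], [0.995, -0.084, -0.047], [-0.001, 0.48, -0.877]]
force: [7.3, 0.2, 5.3]
grip_width: 0.126
grasp_force: 44.9
```

```bash
python3 rel.py
```

```text
bed-frame TCP mm [44.9246  1.6665 10.908 ] rv [0.0011 0.0007 0.0009] F bed [8.8818 0.9294 1.2248] 15.55 0.1264637599690033 [ 0.6551  0.2103 -0.1286  2.3005 -0.8061  0.2475  1.1879]
```

Call:
{"api": "apply_moves", "payload": {
  "deltas": [
    [[-0.9,0.1,-0.6,0,0,0,0.0],[-0.4,0,-0.3,0,0,0,0.0],[0,0,0,0,0,0,0.0]]
  ]
}}

```text
t: 15.92
ee_pos: [0.4878, -0.2793, 0.1067]
ee_rot: [[0.096, 0.872, 0.479], [0.995, -0.084, -0.048], [-0.002, 0.482, -0.876]]
force: [11.1, 1.1, 9.9]
grip_width: 0.123
grasp_force: 44.9
```

```bash
python3 rel.py
```

```text
bed-frame TCP mm [44.7692  1.5633 10.9684] rv [0.002  0.0024 0.0005] F bed [14.3581  2.1248  3.4569] 15.925 0.12268678312661097 [ 0.6604  0.2103 -0.1336  2.3017 -0.8127  0.2454  1.1959]
```

Call:
{"api": "apply_moves", "payload": {
  "deltas": [
    [[0,0,0,0,0,0,0.35],[0,0,0,0,0,0,0.35],[0,0,0,0,0,0,0.35],[-5,0.5,9,0,0,0,0.35],[-10,1,18,0,0,0,0.35],[-20,2,36,0,0,0,0.35],[-25,2,45,0,0,0,0.35],[-25,2,45,0,0,0,0.35],[0,0,50,0,0,0,0.35]]
  ]
}}

```text
t: 17.05
ee_pos: [0.3978, -0.2713, 0.3096]
ee_rot: [[0.099, 0.874, 0.476], [0.995, -0.087, -0.048], [-0.001, 0.478, -0.878]]
force: [0.9, -0.8, 0.4]
grip_width: 0.351
grasp_force: 0.0
```

```bash
python3 rel.py
python3 - <<'E'
from h import *
np.set_printoptions(precision=4,suppress=True)
p=get_image("side"); save(p,"seated.png",(265,130,375,240),5)
q=get_image("top"); W=cloud(q); L=(W-O)@RB
k=(L[...,2]>.05)&(abs(L[...,1])<.035)&(L[...,2]<.13)&(L[...,0]>.12)&(L[...,0]<.25); X=L[k]; print("bar",len(X),X.mean(0) if len(X) else 0)
W=cloud(p); L=(W-O)@RB; k=(L[...,2]>.012)&(L[...,2]<.035)&(abs(L[...,1])<.03)&(L[...,0]>.02)&(L[...,0]<.07); X=L[k]; print("grip",len(X),X.mean(0),X.min(0),X.max(0))
k=(L[...,2]>.08)&(abs(L[...,1])<.035)&(L[...,2]<.13)&(L[...,0]>.12)&(L[...,0]<.25); X=L[k]; print("bar side",len(X),X.mean(0) if len(X) else 0)
E
```

```text
bed-frame TCP mm [ 62.7403   0.9239 232.3554] rv [ 0.0005 -0.0017  0.0035] F bed [ 1.0306 -0.7372 -0.0568] 17.05 0.3512377420472962 [ 0.6296 -0.2223  0.0223  2.197  -0.3622  0.7666  0.7645]
bar 233 [0.19   0.0009 0.1082]
grip 42 [0.0454 0.0103 0.0239] [ 0.0385 -0.02    0.013 ] [0.0507 0.0286 0.0312]
bar side 55 [0.1883 0.001  0.1069]
```

View pics/seated.png

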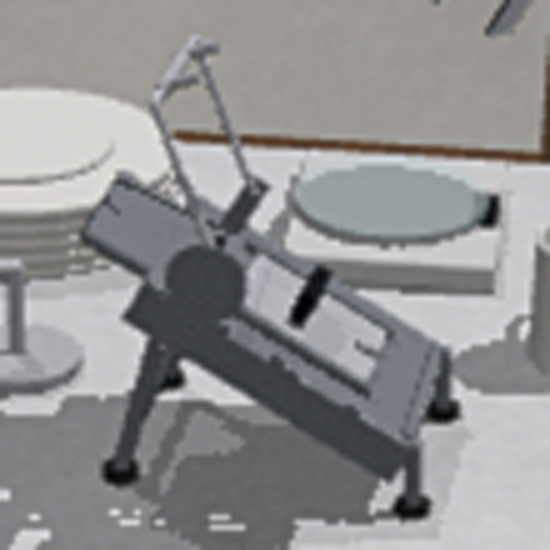

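The insert is seated: in the crop its notch surrounds the pin at about (370,345), and the bail is open. Now I'll fetch the bail.

Call:
{"api": "apply_moves", "payload": {
  "deltas": [
    [[25,-2.5,0,0,0,0,0.5],[40,-4,0,0,0,0,0.5],[45,-4,-2,0,0,0,0.5],[30,-3,-4,0,0,0,0.5],[13.5,-1.3,-3,0,0,0,0.5],[8,-1,-15,0,0,0,0.5],[10,-1,-18,0,0,0,0.5],[0,0,0,0,0,0,0.5]]
  ]
}}

```text
t: 18.15
ee_pos: [0.5706, -0.2878, 0.2639]
ee_rot: [[0.097, 0.875, 0.474], [0.995, -0.086, -0.046], [0.001, 0.476, -0.879]]
force: [0.3, 0.2, 0.7]
grip_width: 0.501
grasp_force: 0.0
```

```bash
python3 rel.py
```

```text
bed-frame TCP mm [193.1818   1.0276 108.9952] rv [-0.0011 -0.0039  0.0013] F bed [0.5339 0.2123 0.4816] 18.15 0.5006962612086489 [ 0.5533  0.0978 -0.0948  2.005  -0.2926  0.5915  0.5702]
```

Down 21 mm more along the bed normal, then close.

Call:
{"api": "apply_moves", "payload": {
  "deltas": [
    [[5.5,-0.6,-9,0,0,0,0.5],[5.5,-0.6,-9,0,0,0,0.5],[0,0,0,0,0,0,0.0],[0,0,0,0,0,0,0.0],[0,0,0,0,0,0,0.0],[0,0,0,0,0,0,0.0]]
  ],
  "newtons": 20
}}

```text
t: 18.9
ee_pos: [0.5813, -0.2892, 0.2468]
ee_rot: [[0.097, 0.875, 0.473], [0.995, -0.086, -0.046], [0.0, 0.476, -0.88]]
force: [-21.0, 1.2, -2.0]
grip_width: 0.111
grasp_force: 9.0
```

```bash
python3 rel.py
python3 - <<'E'
from h import *
s=sense(); q0=2.44
f=lambda q:np.array([.11-.11*np.cos(q),0,.03+.11*np.sin(q)])
Q=np.linspace(2.44,-.03,21); D=np.diff(np.array([RB@f(q) for q in Q]),axis=0)*1000
print(D.round(1).tolist()); print(D.sum(0))
E
```

```text
bed-frame TCP mm [194.4215   0.6923  88.9188] rv [-0.0008 -0.0042  0.0012] F bed [-19.4138  -0.8473   8.2716] 18.9 0.11125657371542369 [ 0.5479  0.1319 -0.0989  2.006  -0.2947  0.5553  0.5713]
[[-12.9, 1.2, 4.1], [-13.3, 1.3, 2.5], [-13.5, 1.3, 0.8], [-13.5, 1.3, -0.9], [-13.3, 1.3, -2.5], [-12.9, 1.2, -4.1], [-12.3, 1.2, -5.7], [-11.5, 1.1, -7.2], [-10.5, 1.0, -8.5], [-9.4, 0.9, -9.8], [-8.1, 0.8, -10.9], [-6.7, 0.6, -11.8], [-5.2, 0.5, -12.5], [-3.6, 0.4, -13.1], [-2.0, 0.2, -13.4], [-0.3, 0.0, -13.6], [1.3, -0.1, -13.5], [3.0, -0.3, -13.2], [4.6, -0.4, -12.8], [6.1, -0.6, -12.1]]
[-133.98501189   12.90222114 -158.19631907]
```

Call:
{"api": "apply_moves", "payload": {
  "deltas": [
    [[-2,0.2,0,0,0,0,0.0],[-13,1.2,4,0,0,0,0.0],[-13.3,1.3,2.5,0,0,0,0.0],[-13.5,1.3,0.8,0,0,0,0.0],[-13.5,1.3,-0.9,0,0,0,0.0],[-13.3,1.3,-2.5,0,0,0,0.0],[-12.9,1.2,-4.1,0,0,0,0.0],[-12.3,1.2,-5.7,0,0,0,0.0]]
  ]
}}

```text
t: 19.9
ee_pos: [0.4886, -0.2803, 0.2424]
ee_rot: [[0.097, 0.874, 0.477], [0.995, -0.085, -0.047], [-0.001, 0.479, -0.878]]
force: [0.5, -0.3, 1.7]
grip_width: 0.1
grasp_force: 20.0
```

```bash
python3 rel.py
```

```text
bed-frame TCP mm [110.5784   0.6238 129.6229] rv [ 0.0007 -0.0001  0.0011] F bed [ 1.272  -0.2052  1.1956] 19.9 0.10047125481642417 [ 0.6187 -0.0043 -0.0787  2.1668 -0.399   0.5563  0.7385]
```

Call:
{"api": "apply_moves", "payload": {
  "deltas": [
    [[-11.5,1.1,-7.2,0,0,0,0.0],[-10.5,1,-8.5,0,0,0,0.0],[-9.4,0.9,-9.8,0,0,0,0.0],[-8.1,0.8,-10.9,0,0,0,0.0],[-6.7,0.6,-11.8,0,0,0,0.0],[-5.2,0.5,-12.5,0,0,0,0.0],[-3.6,0.4,-13.1,0,0,0,0.0],[-2,0.2,-13.4,0,0,0,0.0],[0,0,0,0,0,0,0.0]]
  ]
}}

```text
t: 21.02
ee_pos: [0.4312, -0.2745, 0.1535]
ee_rot: [[0.097, 0.875, 0.475], [0.995, -0.086, -0.046], [0.0, 0.477, -0.879]]
force: [0.0, -0.9, -0.4]
grip_width: 0.098
grasp_force: 20.0
```

```bash
python3 rel.py
```

```text
bed-frame TCP mm [17.3656  0.8756 79.275 ] rv [-0.0007 -0.0028  0.0015] F bed [-0.1063 -0.9028 -0.454 ] 21.025 0.09752812848293885 [ 0.6558  0.0469 -0.0488  2.3503 -0.6729  0.3797  1.0946]
```

Call:
{"api": "apply_moves", "payload": {
  "deltas": [
    [[-0.3,0,-13.6,0,0,0,0.0],[1.3,-0.1,-13.5,0,0,0,0.0],[3,-0.3,-13.2,0,0,0,0.0],[4.6,-0.4,-12.8,0,0,0,0.0],[0,0,0,0,0,0,0.0]]
  ]
}}

```text
t: 21.65
ee_pos: [0.4401, -0.2752, 0.1008]
ee_rot: [[0.097, 0.875, 0.475], [0.995, -0.086, -0.045], [0.001, 0.477, -0.879]]
force: [0.0, 0.3, -1.6]
grip_width: 0.104
grasp_force: 20.0
```

```bash
python3 rel.py
```

```text
bed-frame TCP mm [-0.0562  1.068  28.775 ] rv [-0.0012 -0.0027  0.0011] F bed [-0.7698  0.2744 -1.4502] 21.65 0.10353433331299888 [ 0.7173  0.1672 -0.1301  2.378  -0.9433  0.2586  1.3765]
```

Call:
{"api": "apply_moves", "payload": {
  "deltas": [
    [[3,-0.3,-5.3,0,0,0,0.0],[2,-0.2,-3.5,0,0,0,0.0],[0.5,0,-0.9,0,0,0,0.0],[0,0,0,0,0,0,0.0]]
  ]
}}

```text
t: 22.15
ee_pos: [0.4447, -0.2756, 0.0914]
ee_rot: [[0.097, 0.875, 0.475], [0.995, -0.086, -0.046], [0.001, 0.477, -0.879]]
force: [-6.3, 0.8, -2.9]
grip_width: 0.097
grasp_force: 20.0
```

```bash
python3 rel.py
```

```text
bed-frame TCP mm [-0.5084  1.121  18.2788] rv [-0.0009 -0.0029  0.0013] F bed [-6.9808  0.1718  0.4864] 22.15 0.0966273794774859 [ 0.7648  0.1954 -0.1898  2.3745 -0.976   0.23    1.4097]
```

Call:
{"api": "apply_moves", "payload": {
  "deltas": [
    [[0.2,0,-1.8,0,0,0,0.0],[0,0,0,0,0,0,0.0]]
  ]
}}

```text
t: 22.4
ee_pos: [0.4454, -0.2758, 0.0902]
ee_rot: [[0.097, 0.874, 0.475], [0.995, -0.085, -0.046], [0.0, 0.478, -0.879]]
force: [-9.1, 2.1, 5.7]
grip_width: 0.099
grasp_force: 20.0
```

```bash
python3 rel.py
```

```text
bed-frame TCP mm [-0.5421  1.029  16.8808] rv [-0.0004 -0.002   0.0012] F bed [-5.3757  1.2162  9.4847] 22.4 0.09905832587605422 [ 0.7802  0.1998 -0.2072  2.3741 -0.9803  0.2241  1.4153]
```

Call:
{"api": "apply_moves", "payload": {
  "deltas": [
    [[0,0,0,0,0,0,0.3],[0,0,0,0,0,0,0.3],[0,0,0,0,0,0,0.3],[-5,0.5,9,0,0,0,0.3],[-10,1,18,0,0,0,0.3],[-15,1.5,30,0,0,0,0.3],[-5,0,50,0,0,0,0.3],[0,0,50,0,0,0,0.3],[0,0,50,0,0,0,0.3],[0,-50,20,0,0,0,0.3],[0,-50,0,0,0,0,0.3],[0,-40,0,0,0,0,0.3]]
  ]
}}

```text
t: 23.9
ee_pos: [0.4112, -0.415, 0.3177]
ee_rot: [[0.097, 0.874, 0.476], [0.995, -0.085, -0.048], [-0.001, 0.479, -0.878]]
force: [0.3, 0.4, 0.9]
grip_width: 0.297
grasp_force: 0.0
```

Run:
```python
from h import *
np.set_printoptions(precision=4,suppress=True)
p=get_image("side"); save(p,"shut.png",(265,130,375,240),5); q=get_image("top")
for n,i in(("side",p),("top",q)):
    W=cloud(i); L=(W-O)@RB
    k=(L[...,2]>.022)&(L[...,2]<.06)&(abs(L[...,1])<.035)&(abs(L[...,0])<.02); X=L[k]; print(n,"bar",len(X),X.mean(0) if len(X) else 0,X[:,2].max() if len(X) else 0)
    k=(L[...,2]>.012)&(L[...,2]<.035)&(abs(L[...,1])<.03)&(L[...,0]>.03)&(L[...,0]<.06); X=L[k]; print("grip",len(X),X.mean(0),X.min(0),X.max(0))
```

```text
side bar 27 [-0.0006 -0.0002  0.0321] 0.035666142827934386
grip 40 [0.0453 0.0086 0.024 ] [ 0.039  -0.0265  0.0123] [0.0505 0.0287 0.0307]
top bar 127 [-0.0007  0.0001  0.0337] 0.037917731017125235
grip 137 [0.0461 0.0009 0.0262] [ 0.0378 -0.0226  0.0124] [0.0513 0.0212 0.0337]
```

View pics/shut.png

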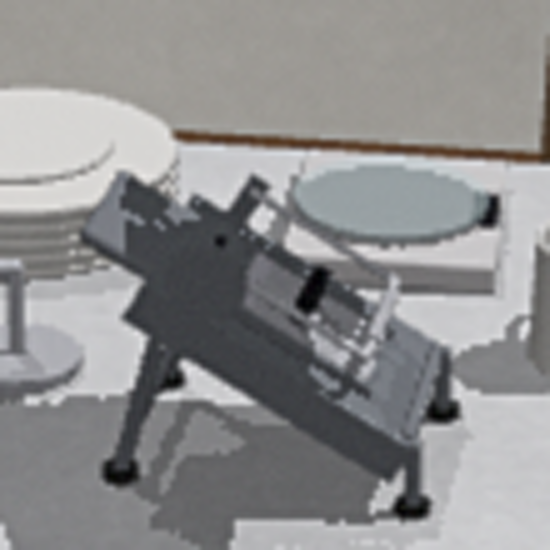

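The bail is shut, with its bar at bed z ≈ 30 mm above the pin. The insert is seated, with its grip at x ≈ 46 mm.

```bash
python3 -c "
from station import hand_in
print(hand_in())"
```

```text
the job is handed in; nothing more can be done
None
```

I opened the bail to its stop, laid the notched insert flat on the bed with the notch home against the pin, swung the bail shut over it, and handed the job in at about 24 s; the hand-in returned no verdict.

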